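# Clamp a necklace-rack post with a U-bolt

## Task

Take the U-bolt with the red grip out of its wooden block, pass its two legs down either side of the white rack post and through both holes of the yellow bracket plate, and push it fully home so that its crossbar sits on the post; then let go. Feel for the holes and press gently: never press the post or plate down with more than 30 N, which sinks their sprung frame by 10 mm. Leave the U-bolt with the blue grip and the other things on the counter where they are.

Things in the scene. Friction and masses are not known exactly. Their poses are not given: they have to be found in the camera images.
- ubolt: The U-bolt to fit, 0.11 kg: 8 mm steel bar, two straight legs 44 mm apart between centres (at x = -22 and +22 mm; rounded tips), joined by a straight crossbar. Origin midway between the leg tips, z up along the legs, x from leg to leg. Crossbar underside at z = 66 mm, top at 74 mm. It starts upright, tips 20 mm deep in its block's holes, and lifts straight out.
- ubolt_grip (a point): Middle of the U-bolt's red block grip, 91 mm above its leg tips; axes as ubolt. The grip is 30 mm (x) x 16 mm (y) and reaches from z = 74 to 108 mm above the tips.
- ubolt_seat (a point): Point at the middle of the underside of the U-bolt's crossbar, 66 mm above its leg tips; axes as ubolt.
- block: Fixed wooden block 84 x 44 x 30 mm (x, y, z) in which the red-gripped U-bolt stands; origin at the centre of its underside; its two holes (11 mm across, 20 mm deep) lie at x = -22 and +22 mm.
- jig: Fixed plywood base of the jig, 150 x 340 x 12 mm (x, y, z), origin at the centre of its underside, y along the post. Over it, on rubber mounts, rides a steel frame carrying post and plate; the frame gives straight down about 1 mm per 3 N (12 mm at most) and springs back.
- post_top (a point): Top of the post at the middle of its length, 94 mm above the counter, over the jig's origin; moves with the sprung frame; axes as jig. The post is a white tube 30 mm across and 310 mm long, lying along y. The crossbar meets it 32 mm after the leg tips pass the plate's top.
- plate_zone (a point): Point under the post, level with the yellow plate's top face, 60 mm above the counter over the jig's origin; axes as jig. The plate is 125 x 110 x 12 mm (x, y, z), open below, 4 mm under the post. It was slid along the post by hand, so its middle lies anywhere from y = -20 to +20 mm of this point: not measured, find it by feel or eye. It is held tight: rubbing does not shift it.
- carrier: The sprung frame that carries post and plate; origin and axes as jig when unloaded. The plate's two through holes, 10.7 mm across, slightly chamfered, lie at x = -22 and +22 mm in the middle of the plate's y. In each hole, 6 mm below the top, a sprung ball rubs on the leg: pushing both legs through takes 8 to 16 N in all, so the frame sinks a few mm; press on until the crossbar bears on the post.
- spare: Another U-bolt, to be left alone: same form with a blue grip, legs 60 mm apart, tip to crossbar 66 mm; origin midway between its leg tips. It stands in its own block.
- spare_block: Fixed wooden block 96 x 44 x 30 mm (x, y, z) in which the blue-gripped U-bolt stands; origin at the centre of its underside.
- jar: Bystander: amber glass jar, 60 mm across, 85 mm high; leave alone. Origin at the centre of its underside.
- tin: Bystander: copper-coloured tin, 68 mm across, 60 mm high; leave alone. Origin at the centre of its underside.
- wrench: Bystander: spanner lying on the counter, 160 mm long; leave alone. Origin on the counter under its middle.
- dish: Bystander: white bowl, 90 mm across, 30 mm high; leave alone. Origin at the centre of its underside.
- carton: Bystander: cardboard box 70 x 80 x 60 mm; leave alone. Origin at the centre of its underside.

How it is judged (in metres and radians):
On the way, in this order (a step that is already met when the one before it is completed fails the run):
1. the red-gripped U-bolt is lifted clear of its block (leg tips more than 45 mm above the counter) (height (world z) of ubolt above 0.045 m), for 0.1 s.
2. both legs stand either side of the post and have started into the plate's holes (tips at least 6 mm below the plate's top) (x of ubolt_seat in the frame of post_top between -0.006 and 0.006 m and y of ubolt_seat in the frame of post_top between -0.027 and 0.027 m and z of ubolt_seat in the frame of post_top below 0.026 m and angle between the x axis of ubolt and the x axis of post_top, either way round below 0.15 rad and angle between ubolt's own z axis and vertical below 0.15 rad), for 0.1 s.
At the end, for the whole second after the job is handed in: The red U-bolt, released and at rest, is astride the post, legs through both holes: crossbar within 2 mm of resting on the post, within 6 mm of centred across it and 27 mm of its middle along it, tilt under 0.10 rad, within 0.12 rad of square to the post (x of ubolt_seat in the frame of post_top between -0.006 and 0.006 m and y of ubolt_seat in the frame of post_top between -0.027 and 0.027 m and z of ubolt_seat in the frame of post_top between -0.002 and 0.002 m and angle between ubolt's own z axis and vertical below 0.1 rad and angle between the x axis of ubolt and the x axis of post_top, either way round below 0.12 rad and linear speed of ubolt below 0.02 m/s and angular speed of ubolt below 0.2 rad/s); the robot touches nothing.
It fails at once if the post and plate are pressed down with more than 30 N (the sprung frame sinks more than 10 mm) (height (world z) of post_top below 0.084 m).
It fails at once if the robot itself pushes on the jig with more than 30 N (contact force between the arm and jig above 30 N).
It fails at once if the robot's fingers push on the jig with more than 30 N (contact force between the fingers and jig above 30 N).
It fails at once if the blue-gripped U-bolt is moved more than 20 mm (distance of spare from where it was at the start of the episode above 0.02 m).
It fails at once if another thing on the counter is moved more than 30 mm (distance of any of jar, tin, wrench, dish, carton from where it was at the start of the episode above 0.03 m).
It also fails if it takes over 72 s, if anything falls off the work surface, if the arm or the gripper's body presses on something with over 40 N, if the wrist force passes 120 N, or if a joint passes its speed limit or range.

## Robot

A 6-joint arm with a two-finger parallel gripper is mounted at the origin on the work surface. World frame = base frame: x ahead of the robot, y to its left, z up, the work surface at z = 0. Lengths are in mm, angles in rad, forces in N, time in s.
With the tool pointing down it reaches from about 275 to 750 mm from the base axis. Payload 10.2 kg.
Tool frame: the origin (TCP) lies midway between the tips of the shut fingers; the grasp point (between the pads) lies 19 mm behind it (ctrl.pinch_z is the distance from the TCP to the grasp point, in mm); x points along the fingers, z is the direction in which the jaws open and shut, and the axes are right-handed (so a half turn about x gives the same grasp; the last joint's range is limited). The gripper opens to 85 mm and grips with 20 to 120 N. Pads are 22 mm wide; open, the fingers measure 114 mm over their backs; the gripper's body (76 mm by 85 mm) begins 54 mm behind the grasp point. The pads swing forward as they close: fully open they stand 13 mm farther back than shut.
Start: joints at [0.878, 0.313, 1.498, -0, 1.331, -0.223], TCP at [237.685, 468.121, 231.294] pointing down, gripper open.
Joint ranges: [-2.94, 2.94], [-0.97, 2.17], [0.19, 2.56], [-1.23, 4.37], [0.02, 3.11], [-2.88, 2.88]. Speed limits (rad/s): [2.39, 2.39, 3.01, 3.14, 3.14, 3.14].

## Interface

Orientations are given as a unit quaternion [w, x, y, z].
In Python, from rig import ctrl, capture, workorder, nets gives the robot as it stands. The module is installed in compiled form; this text tells all that it offers.
- The arm moves only by the tool send_rows, never from a script. Its argument "rows" is text: rows parted by semicolons, each of 5 numbers parted by spaces: the opening, from 0 (shut) to 1 (fully open), then the shift along the tool's x, y, z in cm, then the turn about the tool's x in units of 5 degrees (1.0 is 5 degrees). In form: grip x y z yaw; .... A call has 1 to 12 rows; each row is the pose to reach, as a shift and turn from the pose commanded when the call began, along the tool's axes at that moment; what a row does not reach only later rows make up. A row lasts 1/10 s, in which the tool goes at most 50 mm and 8.59 degrees, less where a joint would pass 70% of its speed; a pose out of reach is approached as far as the arm can. A call with a gripper value outside its range is refused whole. The fingers move at their own pace and stop on an object; "grip_force" is the grip in N (left out, the last holds). Time passes only in rows, so rows that repeat a pose let the fingers close. It gives the time, the measured TCP pose, the force and the opening at its end, in the units of the state.
- ctrl.sense(): the state, without advancing time (a new reading comes with each control period).
- capture(name): name is "scene" or "top"; returns a dict with "pixels" (480x640x3 uint8, red, green, blue), "intrinsics" (3x3 intrinsics, pixels), "view" (4x4, takes a point from world to camera coordinates). Camera axes: x right, y down, z forward; pixel columns grow to the right and rows downward; lengths in mm; the calibration is good to about 2 mm. A picture is of the moment at which its call begins. There is no depth.
- workorder.finish_job(): hands the job in, once; it reports no verdict.
Trained networks look in a picture, given as the dict that the camera call returned (one of the last four; its "shot" number tells which), for a name from the list of things; names that differ only in an ending like _2 or _b are one class to them, and where a whole thing is asked for, a point or a joint stands for the part that bears it (a point fixed in the world has none). Each returns a list of dicts, best first, with "confidence" (0 to 1); they miss things now and then, are a little off and sometimes report something else, mostly with a low value. They report only what shows in the picture. A call takes as long as a camera call.
- nets.boxes_of(picture, target): "location" ([x, y, z] in mm, in world coordinates, good to about 4 mm: the middle of the surface that is visible of it).
- nets.spot_point(picture, target): "location" ([x, y, z] in mm, in world coordinates, good to about 4 mm: a listed point, or the origin of a listed thing).
The state is a dict: "time_s": time; "joints": joint angles; "dq": joint speeds; "tau": joint torques, N m; "eef_pos": TCP position; "ee_rot": TCP orientation; "force": force on the tool from outside, world axes, zero at the start; "wrist_torque": the same for the moment, N m; "grip_width": opening from 0.0 (shut) to 1.0 (fully open).
Only numpy, scipy, OpenCV 4.12 (cv2) and the standard library are available. Lean on these libraries where they do the work, as an engineer would, in place of code of your own. Each camera call takes 0.05 s, during which the arm holds its last target.

## Working session

There is one attempt and no reset: what is moved stays moved. The work goes in short steps, Python scripts to look and compute and a tool call to move; the robot and the scene stay as the last step left them, time stands still between calls to the robot, and variables do not carry over. Pictures are saved under pics/ and viewed, and the job is handed in when it is done.

Besides the shell and the picture viewer there is one more tool, called after ">>>" as a command line: name --argument value ..., lists and objects as JSON in quotes. send_rows: Moves the arm, as the interface text tells. Its arguments: {"type":"object","properties":{"rows":{"type":"string"},"grip_force":{"type":"number"}},"required":["rows"]}

```bash
ls; mkdir -p pics
cat > h.py <<'E'
import numpy as np, cv2
from rig import ctrl, capture, workorder, nets
def save(p,name,crop=None,s=1):
    im=p["pixels"][:,:,::-1]
    if crop: im=im[crop[1]:crop[3],crop[0]:crop[2]]
    if s!=1: im=cv2.resize(im,None,fx=s,fy=s,interpolation=cv2.INTER_CUBIC)
    cv2.imwrite("pics/"+name,im)
def ray(p,u,v,z):
    K=np.array(p["intrinsics"]);V=np.array(p["view"])
    R=V[:3,:3];t=V[:3,3];c=-R.T@t
    d=R.T@np.linalg.inv(K)@np.array([u,v,1.])
    return c+d*(z-c[2])/d[2]
def proj(p,X):
    K=np.array(p["intrinsics"]);V=np.array(p["view"])
    q=K@(V[:3,:3]@np.array(X,float)+V[:3,3]);return q[:2]/q[2]
E
python3 - <<'E'
from h import *
print(ctrl.sense(), ctrl.pinch_z)
for n in("scene","top"):
    p=capture(n);save(p,n+"1.png");np.savez(n+"1.npz",**p)
    for t in("ubolt","ubolt_grip","ubolt_seat","block","jig","post_top","plate_zone","carrier","spare"):
        r=nets.spot_point(p,t);print(n,t,[(np.round(x["location"],1),round(x["confidence"],2)) for x in r[:2]])
E
```

```text
pics
{'time_s': 0.0, 'joints': array([ 8.77592302e-01,  3.13438659e-01,  1.49846555e+00,  3.15150094e-05,
        1.33099760e+00, -2.23394978e-01]), 'dq': array([ 7.39337192e-04, -7.99271948e-04,  2.29010531e-05, -2.83211923e-04,
       -9.34112549e-04,  1.54583573e-03]), 'tau': array([ 1.52874563e-04, -4.12277377e+01, -2.59741241e+01, -2.88114388e-04,
        4.29515829e-03, -4.72315733e-06]), 'eef_pos': array([237.50312714, 467.90843964, 230.73016595]), 'ee_rot': array([ 0.60220282, -0.37002934,  0.6030864 ,  0.36975241]), 'force': array([ 0.57519678, -0.70511699,  0.1467504 ]), 'wrist_torque': array([-0.02722478,  0.02416117, -0.00645194]), 'grip_width': 1.001606479193919} 18.700000000000003
scene ubolt [(array([464.2, 209. ,   1.9]), 0.57), (array([467.2, 205.6,   8.4]), 0.51)]
scene ubolt_grip [(array([468.4, 211.7,  99.8]), 0.62)]
scene ubolt_seat [(array([462.6, 209.7,   3.3]), 0.69), (array([ 560.3, -491.7,    1.8]), 0.67)]
scene block [(array([466.4, 212.7,   3.5]), 0.92), (array([ 556.2, -183. ,   -1.2]), 0.6)]
scene jig [(array([ 558.6, -191.1,    4.2]), 0.71)]
scene post_
[... 187 characters left out ...]
0.9]), 0.9), (array([ 4.756e+02,  4.372e+02, -2.000e-01]), 0.2)]
scene spare [(array([642.4, 250.9,   4.4]), 0.71)]
top ubolt [(array([ 555.5, -183.9,    1.1]), 0.48), (array([464.5, 207.8,   9.5]), 0.41)]
top ubolt_grip [(array([467.7, 210.4, 102.7]), 0.67)]
top ubolt_seat [(array([464.5, 212.5,  77.1]), 0.53)]
top block [(array([469.3, 207.7,   3.4]), 0.8)]
top jig [(array([ 561.6, -189. ,    3. ]), 0.8), (array([471.9, 438.2,   0.8]), 0.36)]
top post_top [(array([ 559.9, -185.4,   94.4]), 0.59)]
top plate_zone [(array([ 556.2, -187.8,   59.7]), 0.65)]
top carrier [(array([ 554.4, -187.9,    1. ]), 0.72), (array([470.7, 436.4,  -3.1]), 0.5)]
top spare [(array([639.1, 252.9,   7.6]), 0.55)]
```

View pics/top1.png

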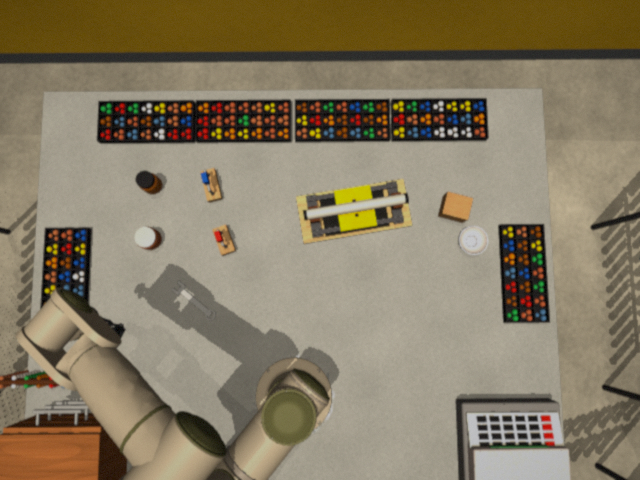

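View pics/scene1.png

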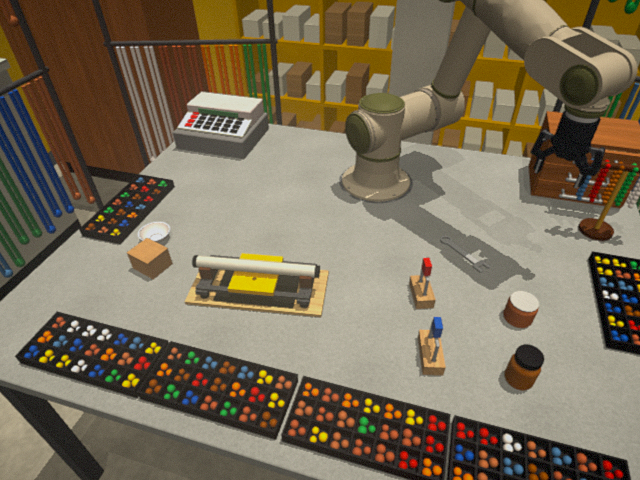

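The top view shows the red U-bolt at about (223,238), the jig at about (355,210) and the blue spare at (210,184). I'll zoom in on these.

Run:
```python
from h import *
p=dict(np.load("top1.npz"));q=dict(np.load("scene1.npz"))
save(p,"t_jig.png",(290,170,420,250),6);save(p,"t_ub.png",(190,160,250,265),5)
save(q,"s_jig.png",(175,235,340,325),4.8);save(q,"s_ub.png",(395,240,455,385),4)
```

```text
(no output)
```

View pics/t_jig.png

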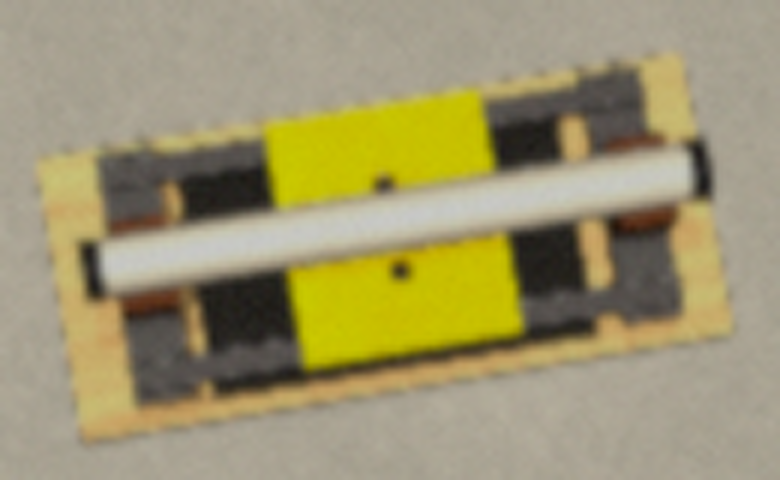

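View pics/t_ub.png

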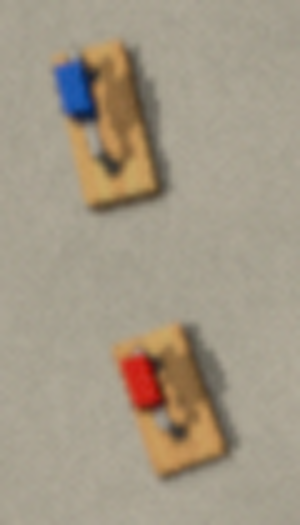

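View pics/s_jig.png

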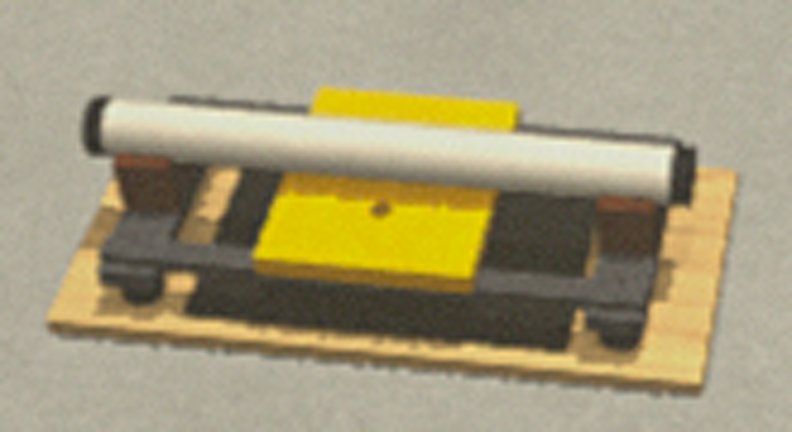

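View pics/s_ub.png

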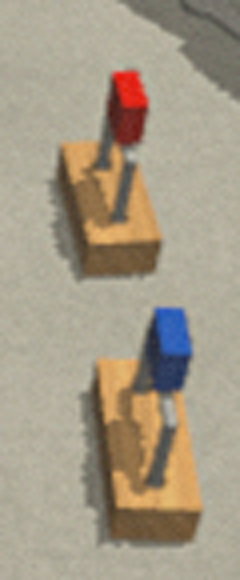

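Run:
```python
from h import *
p=dict(np.load("top1.npz"));q=dict(np.load("scene1.npz"))
def T(U,V,z): return ray(p,(U+.5)/6-.5+290,(V+.5)/6-.5+170,z)[:2]
def S(U,V,z,s=4.8): return ray(q,(U+.5)/s-.5+175,(V+.5)/s-.5+235,z)[:2]
ang=lambda a,b:np.degrees(np.arctan2(*(b-a)[::-1]))
for n,z,c in(("plate",60,[(266,128),(480,90),(523,333),(303,370)]),("jig",12,[(38,160),(680,55),(733,333),(83,440)])):
    P=np.array([T(*x,z) for x in c]);print(n,P.round(1).tolist(),P.mean(0),"sides",[round(float(np.linalg.norm(P[i]-P[i-3])),1) for i in range(4)],"ang",ang(P[1],P[0]),ang(P[2],P[3]))
a,b=T(384,185,60),T(401,270,60);print("holes top",a,b,(a+b)/2,np.linalg.norm(a-b),ang(b,a))
a,b=T(103,270,79),T(690,167,79);print("post",a,b,(a+b)/2,np.linalg.norm(a-b),ang(b,a))
print("hole scene",S(380,209,60))
P=np.array([S(*x,60) for x in[(313,90),(518,102),(473,280),(255,262)]]);print("plate scene",P.round(1).tolist(),P.mean(0))
P=np.array([S(*x,12) for x in[(47,323),(702,383),(738,170)]]);print("jig sc",P,(P[0]+P[2])/2)
def U(a,b,z): return ray(p,(a+.5)/5-.5+190,(b+.5)/5-.5+160,z)[:2]
c=[(113,343),(183,322),(228,452),(163,476)]
P=np.array([U(*x,30) for x in c]);print("block",P.round(1).tolist(),P.mean(0),"sides",[round(float(np.linalg.norm(P[i]-P[i-3])),1) for i in range(4)],"ang",ang(P[3],P[0]),ang(P[2],P[1]))
# red segmentation
for n,im in(("top",p),("scene",q)):
    h=cv2.cvtColor(im["pixels"],cv2.COLOR_RGB2HSV)
    m=((h[...,0]<8)|(h[...,0]>172))&(h[...,1]>170)&(h[...,2]>60)
    x0,y0,x1,y1=(205,220,245,260) if n=="top" else (405,245,445,290)
    v,u=np.nonzero(m[y0:y1,x0:x1]);u=u+x0;v=v+y0
    print(n,len(u),u.mean(),v.mean(),ray(im,u.mean(),v.mean(),102 if n=="top" else 95),cv2.minAreaRect(np.c_[u,v].astype(np.float32)))
s=(q["view"],p["view"]);print([(-np.array(x)[:3,:3].T@np.array(x)[:3,3]).round() for x in s])
```

```text
plate [[605.1, -126.3], [623.7, -233.9], [500.4, -252.8], [482.7, -143.3]] [ 552.9678675  -189.06582131] sides [109.1, 124.8, 110.9, 123.6] ang 99.83497405059558 99.20663261485113
jig [[599.8, -10.3], [652.8, -343.3], [506.9, -366.5], [454.1, -32.9]] [ 553.4383978  -188.22577942] sides [337.2, 147.7, 337.7, 147.4] ang 99.04360496567978 98.99350390144458
holes top [ 575.64284534 -184.94739889] [ 532.55522005 -192.71921647] [ 554.09903269 -188.83330768] 43.78292591660792 10.22463867777129
post [530.31093153 -44.70485872] [ 579.70772109 -334.60697282] [ 555.00932631 -189.65591577] 294.0803947613197 99.669832371475
hole scene [ 580.2799456  -183.42275393]
plate scene [[508.5, -252.9], [487.0, -143.7], [612.1, -120.7], [630.9, -228.6]] [ 559.61947341 -186.48723766]
jig sc [[ 660.50825489 -338.7657704 ]
 [ 605.12271513   -6.57905621]
 [ 457.88237938  -30.38414228]] [ 559.19531713 -184.57495634]
block [[499.1, 243.5], [511.7, 201.2], [432.0, 172.9], [417.7, 212.0]] [465.11230461 207.40208835] sides [44.2, 84.5, 41.6, 87.2] ang 21.183399655747987 19.528758323875472
top 61 218.0655737704918 235.86885245901638 [465.88478749 211.18162443 102.        ] ((218.0660400390625, 235.9811553955078), (10.714122772216797, 5.906503677368164), 74.05460357666016)
scene 95 427.06315789473683 265.63157894736844 [458.65389893 213.49092467  95.        ] ((427.5, 266.0), (16.0, 7.0), 90.0)
[array([1258.,  201.,  849.]), array([ 276.,  -70., 1531.])]
```

```bash
cat >> h.py <<'E'
from scipy.spatial.transform import Rotation as Ro
def Rt(s): 
    w,x,y,z=s["ee_rot"];return Ro.from_quat([x,y,z,w]).as_matrix()
def go(X,zang=None,s=None):
    s=s or ctrl.sense();R=Rt(s);d=R.T@(np.array(X,float)-s["eef_pos"])/10
    a=np.degrees(np.arctan2(R[1,2],R[0,2]));print("pos",s["eef_pos"].round(1),"tool x",R[:,0].round(3),"y",R[:,1].round(3),"zang",a.round(2),"F",s["force"].round(1),"w",s["grip_width"],"t",s["time_s"])
    print("shift cm",d.round(2))
    if zang is not None:
        dz=(zang-a+90)%180-90
        # turn about tool x (down): world yaw = -turn
        print("turn units",round(dz*np.sign(R[2,0])/5,3))
E
python3 - <<'E'
from h import *
go([464,210,180],110.3)
E
```

```text
pos [237.7 468.1 231.3] tool x [-0.  0. -1.] y [-0.892  0.453  0.   ] zang 63.08 F [-0.1  0.1 -0.2] w 0.9996650899120529 t 1.0
shift cm [  5.13 -31.86 -12.77]
turn units -9.443
```

>>> send_rows --rows "1 0 -4 -1.6 -1.2; 1 0 -8 -3.2 -2.4; 1 1 -12 -4.8 -3.6; 1 2 -16 -6.4 -4.8; 1 3 -20 -8 -6; 1 4 -24 -9.6 -7.2; 1 5.1 -28 -11.2 -8.4; 1 5.1 -31.9 -12.8 -9.4; 1 5.1 -31.9 -12.8 -9.4; 1 5.1 -31.9 -12.8 -9.4" --grip_force 50

```text
time_s: 2.0
eef_pos: [464.4, 209.1, 180.2]
ee_rot: [0.406, -0.579, 0.406, 0.579]
force: [0.1, 0.8, 1.6]
grip_width: 1.002
```

Run:
```python
from h import *
go([464,210,90],110.3)
for n in("scene","top"):
    p=capture(n);np.savez(n+"2.npz",**p)
    if n=="scene": save(p,"s2.png",(360,180,460,320),5)
    else: save(p,"t2.png",(170,190,270,270),7)
```

```text
pos [464.4 209.1 180.2] tool x [-0.  0. -1.] y [-0.94  -0.341  0.   ] zang 109.95 F [0.1 0.8 1.6] w 1.001598927596787 t 2.0
shift cm [9.02 0.   0.1 ]
turn units -0.07
```

View pics/s2.png

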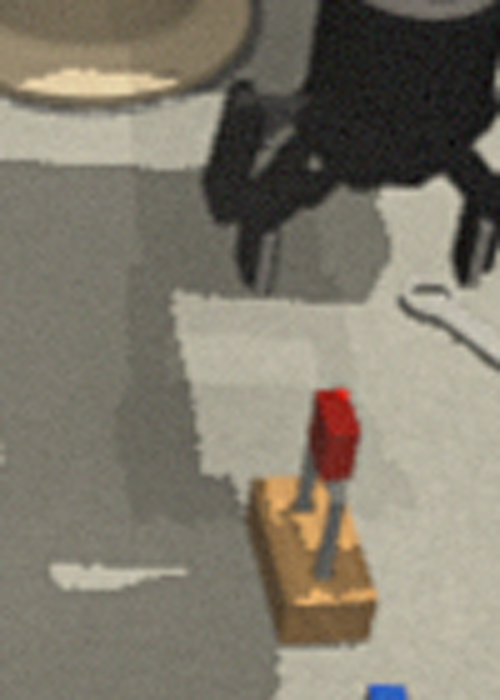

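View pics/t2.png

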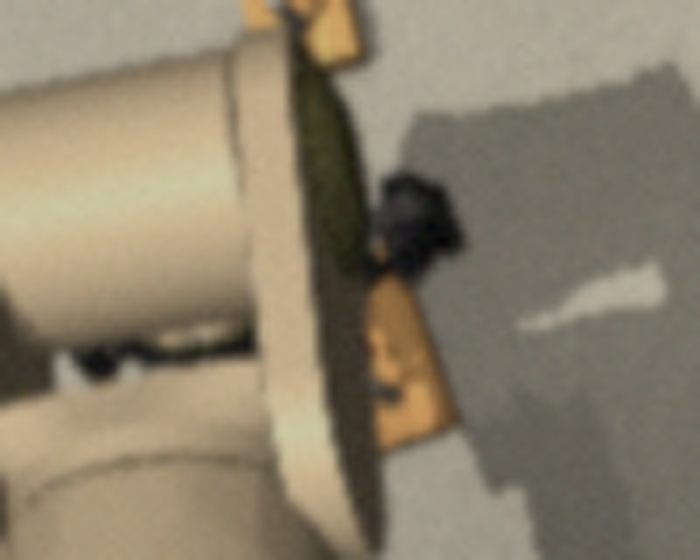

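>>> send_rows --rows "1 3 0 0.1 -0.1; 1 6 0 0.1 -0.1; 1 9.2 0 0.1 -0.1; 1 9.2 0 0.1 -0.1; 0.6 9.2 0 0.1 -0.1; 0.4 9.2 0 0.1 -0.1; 0 9.2 0 0.1 -0.1; 0 9.2 0 0.1 -0.1; 0 9.2 0 0.1 -0.1; 0 9.2 0 0.1 -0.1; 0 9.2 0 0.1 -0.1; 0 9.2 0 0.1 -0.1" --grip_force 40

```text
time_s: 3.3
eef_pos: [464.1, 210.8, 88.8]
ee_rot: [-0.403, 0.581, -0.402, -0.581]
force: [-0.8, 1.7, 5.3]
grip_width: 0.182
```

Run:
```python
from h import *
go([464,210,188],110.3)
print(ctrl.sense()["wrist_torque"])
p=capture("scene");save(p,"s3.png",(370,180,470,320),5)
```

```text
pos [464.1 210.8  88.8] tool x [ 0.001  0.001 -1.   ] y [-0.936 -0.351 -0.001] zang 110.57 F [-0.8  1.7  5.3] w 0.18245782697165047 t 3.3
shift cm [-9.92  0.02 -0.07]
turn units 0.054
[0.46655591 0.27998632 0.06235337]
```

View pics/s3.png

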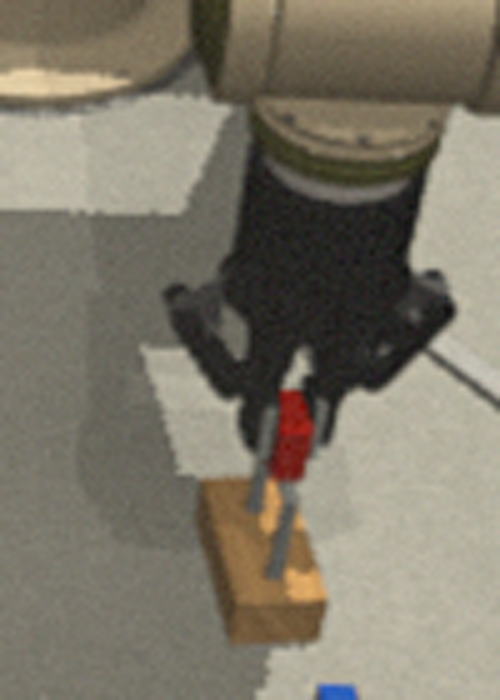

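The gripper has hold of the red grip, with an opening of about 15.5 mm against the 16 mm block. Next I'll lift.

>>> send_rows --rows "0 -1 0 0 0; 0 -2 0 0 0; 0 -3 0 0 0; 0 -6 0 0 0; 0 -9 0 0 0; 0 -11 0 0 0; 0 -11 0 0 0; 0 -11 0 0 0" --grip_force 60

```text
time_s: 4.15
eef_pos: [463.6, 210.4, 198.0]
ee_rot: [0.403, -0.581, 0.403, 0.581]
force: [-1.3, -0.6, -1.5]
grip_width: 0.176
```

Run:
```python
from h import *
go([556,-187.5,200],99.3)
p=capture("scene");save(p,"s4.png",(370,130,470,300),4);np.savez("scene4.npz",**p)
```

```text
pos [463.6 210.4 198. ] tool x [-0. -0. -1.] y [-0.936 -0.352  0.   ] zang 110.58 F [-1.3 -0.6 -1.5] w 0.17568512449205695 t 4.15
shift cm [ -0.19   5.34 -40.5 ]
turn units 2.256
```

View pics/s4.png

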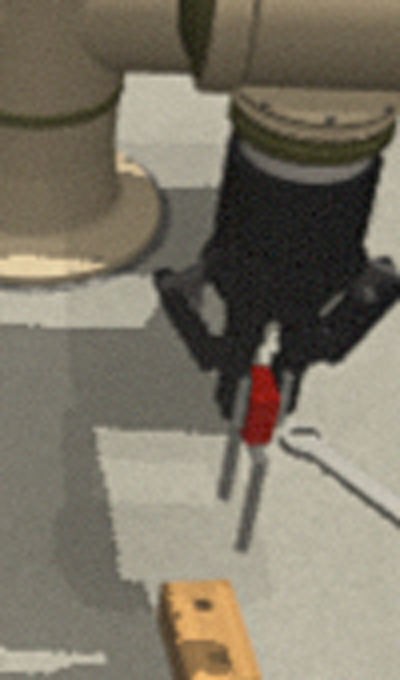

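>>> send_rows --rows "0 -0.5 0.3 -2.5 0.2; 0 -1 0.8 -6 0.4; 0 -1 1.3 -10 0.6; 0 -1 1.8 -14 0.8; 0 -1 2.3 -18 1; 0 -1 2.9 -22 1.3; 0 -1 3.4 -26 1.5; 0 -1 3.9 -30 1.7; 0 -1 4.4 -34 1.9; 0 -1 4.9 -37.5 2.1; 0 -1 5.2 -39.5 2.2; 0 -1 5.34 -40.5 2.25"

```text
time_s: 5.4
eef_pos: [555.8, -188.9, 206.6]
ee_rot: [0.458, -0.538, 0.458, 0.539]
force: [-0.9, 0.5, -1.8]
grip_width: 0.176
```

>>> send_rows --rows "0 0 0 0 0; 0 0 0 0 0; 0 0 0 0 0"

```text
time_s: 5.7
eef_pos: [556.1, -186.2, 208.3]
ee_rot: [0.457, -0.539, 0.457, 0.539]
force: [-0.1, 0.3, -1.7]
grip_width: 0.173
```

Run:
```python
from h import *
go([556,-187.5,200],99.3)
for n in("scene","top"):
    p=capture(n);np.savez(n+"5.npz",**p)
    if n=="scene": save(p,"s5.png",(180,130,345,320),3.1)
    else: save(p,"t5.png",(290,160,420,260),6)
    for t in("ubolt","ubolt_grip","ubolt_seat"):
        r=nets.spot_point(p,t);print(n,t,[(np.round(x["location"],1),round(x["confidence"],2)) for x in r[:2]])
```

```text
pos [ 556.1 -186.2  208.3] tool x [-0.  0. -1.] y [-0.987 -0.164  0.   ] zang 99.41 F [-0.1  0.3 -1.7] w 0.17336588122048033 t 5.7
shift cm [ 0.83  0.04 -0.13]
turn units 0.022
scene ubolt [(array([ 559.8, -191.3,  126.5]), 0.83), (array([644.5, 250.5,   7.4]), 0.38)]
scene ubolt_grip [(array([ 557.1, -185.7,  218.9]), 0.67)]
scene ubolt_seat [(array([ 558.2, -183. ,  193. ]), 0.67)]
top ubolt []
top ubolt_grip []
top ubolt_seat []
```

View pics/s5.png

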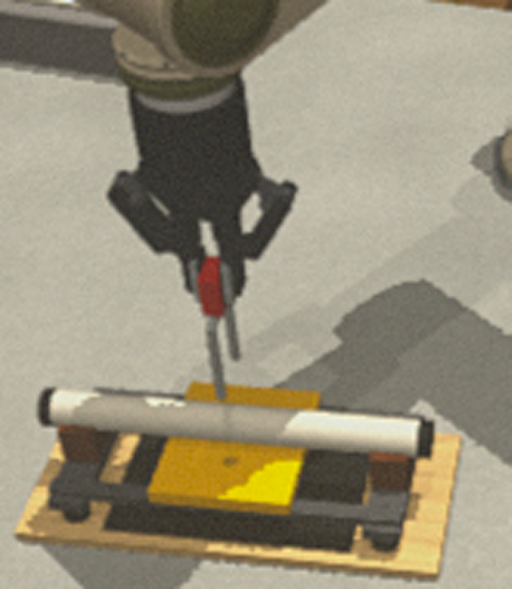

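View pics/t5.png

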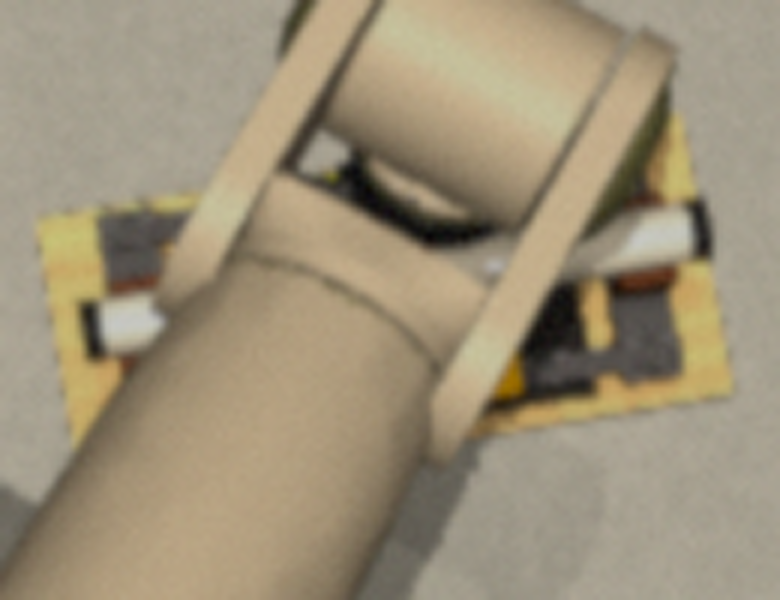

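Run:
```python
from h import *
p=dict(np.load("scene5.npz"));save(p,"s5z.png",(225,205,275,295),7)
for X in([0,0],):
    pass
th=np.radians(9.4);c=np.array([556.1,-186.2])
for s in(1,-1):
  for z in (129.5,195.5):
    P=np.r_[c+s*22*np.array([np.cos(th),np.sin(th)]),z];u=proj(p,P);print(s,z,u,((u-[225,205])+.5)*7-.5)
```

```text
1 129.5 [251.16855287 256.7402686 ] [186.17987011 365.18188022]
1 195.5 [247.73977446 235.25716712] [162.17842121 214.80016982]
-1 129.5 [255.60874578 244.20589845] [217.26122043 277.44128912]
-1 195.5 [252.47503685 222.86763776] [195.32525793 128.07346435]
```

View pics/s5z.png

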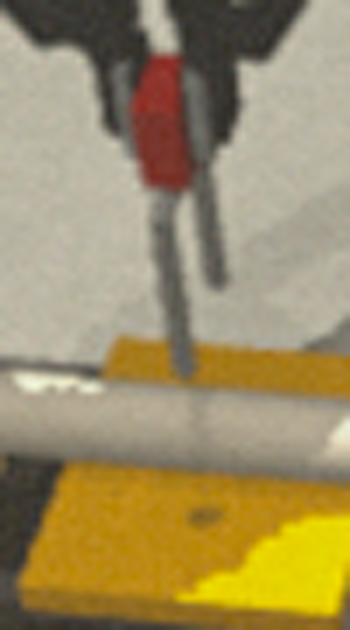

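>>> send_rows --rows "0 1 0 -0.1 0; 0 2 0 -0.1 0; 0 2.9 0 -0.1 0; 0 2.9 0 -0.1 0; 0 2.9 0 -0.1 0"

```text
time_s: 6.6
eef_pos: [556.4, -188.4, 179.0]
ee_rot: [0.458, -0.539, 0.458, 0.539]
force: [0.3, 0.0, -0.9]
grip_width: 0.177
```

Run:
```python
from h import *
go([556,-187.5,160],99.3)
p=capture("scene");np.savez("scene6.npz",**p);save(p,"s6.png",(220,215,290,305),6.6)
p=capture("top");save(p,"t6.png",(320,170,400,250),7)
```

```text
pos [ 556.4 -188.4  179. ] tool x [-0.  0. -1.] y [-0.987 -0.162  0.   ] zang 99.33 F [ 0.3  0.  -0.9] w 0.17729712034165673 t 6.6
shift cm [1.9  0.02 0.09]
turn units 0.006
```

View pics/s6.png

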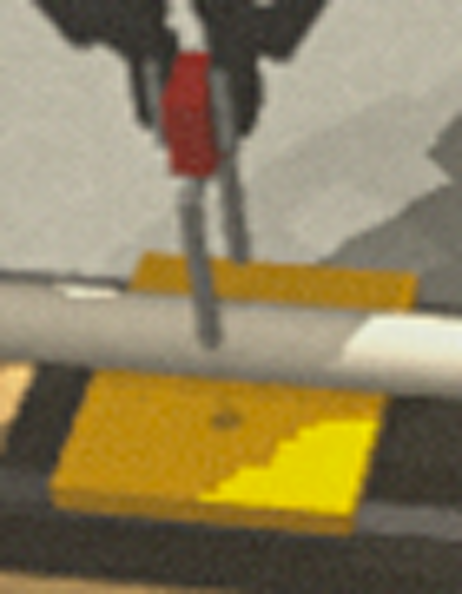

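View pics/t6.png

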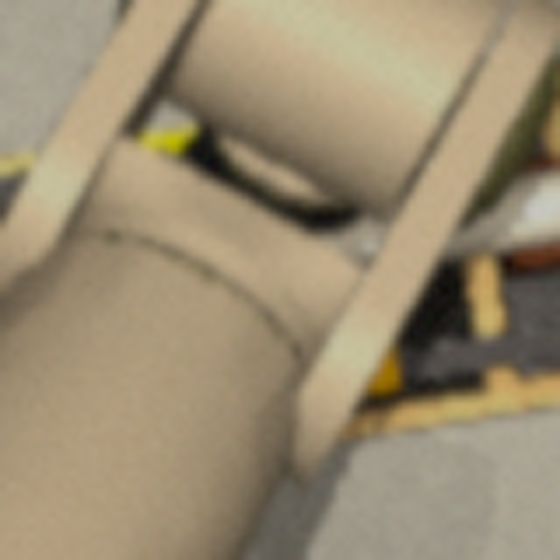

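Run:
```python
from h import *
p=dict(np.load("scene6.npz"))
S=lambda U,V,z:ray(p,(U+.5)/6.6-.5+220,(V+.5)/6.6-.5+215,z)[:2]
n=S(209,343,100.2);f=S(240,257,100.2);h=S(226,420,60)
e=np.array([np.cos(np.radians(9.3)),np.sin(np.radians(9.3))]);g=np.array([-e[1],e[0]])
print("near",n,"far",f,"sep",np.linalg.norm(n-f),np.degrees(np.arctan2(*(n-f)[::-1])),"mid",(n+f)/2)
print("hole",h,"hole ctr",h-22*e,"need shift along e,g",(h-n)@e,(h-n)@g, "mid-based",(h-22*e-(n+f)/2)@e,(h-22*e-(n+f)/2)@g)
# post silhouette edges at column of tip, in scene: expected for axis at jig centre
for c in(556,558,560):
  for a in np.radians([0,45,90,135,180]):
    P=np.r_[np.array([c,-187.])+15*np.cos(a)*e,79+15*np.sin(a)];u=proj(p,P);print(c,np.degrees(a),((u-[220,215])+.5)*6.6-.5)
```

```text
near [ 581.28864694 -184.59303651] far [ 536.31928843 -191.57021905] sep 45.507409078433895 8.81935765129282 mid [ 558.80396769 -188.08162778]
hole [ 580.45415629 -183.22413365] hole ctr [ 558.74333053 -186.77941771] need shift along e,g -0.6023019360908244 1.485766494466416 mid-based 0.15060199798704077 1.2948926497275561
556 0.0 [227.16598651 364.83729776]
556 45.0 [226.79901215 335.77502973]
556 90.0 [232.39061102 307.00357948]
556 135.0 [240.52921255 295.74213692]
556 180.0 [246.39606574 308.16606021]
558 0.0 [225.01008475 368.57363332]
558 45.0 [224.63507809 339.48616715]
558 90.0 [230.24381842 310.66016745]
558 135.0 [238.41402465 299.34827017]
558 180.0 [244.30805971 311.75469924]
560 0.0 [222.84851584 372.31979047]
560 45.0 [222.46543582 343.20709413]
560 90.0 [228.09138852 314.3263573 ]
560 135.0 [236.29333695 302.96377989]
560 180.0 [242.21467503 315.35258252]
```

>>> send_rows --rows "0 0 0 0.13 0; 0 0.6 0 0.13 0; 0 1.2 0 0.13 0; 0 1.2 0 0.13 0"

```text
time_s: 7.1
eef_pos: [555.7, -186.9, 166.1]
ee_rot: [0.458, -0.538, 0.458, 0.54]
force: [0.2, -0.3, -1.2]
grip_width: 0.175
```

>>> send_rows --rows "0 0.3 0 0 0; 0 0.6 0 0 0; 0 0.6 0 0 0"

```text
time_s: 7.4
eef_pos: [556.0, -187.0, 160.8]
ee_rot: [0.458, -0.539, 0.458, 0.539]
force: [-0.4, 0.6, -1.1]
grip_width: 0.172
```

>>> send_rows --rows "0 0.3 0 0 0; 0 0.6 0 0 0; 0 0.6 0 0 0"

```text
time_s: 7.7
eef_pos: [556.0, -187.0, 154.8]
ee_rot: [0.458, -0.539, 0.458, 0.539]
force: [-0.4, -0.5, -1.1]
grip_width: 0.175
```

>>> send_rows --rows "0 0.3 0 0 0; 0 0.6 0 0 0; 0 0.6 0 0 0"

```text
time_s: 8.0
eef_pos: [556.0, -187.0, 148.8]
ee_rot: [0.458, -0.539, 0.458, 0.539]
force: [-0.4, -0.1, -1.5]
grip_width: 0.175
```

Run:
```python
from h import *
go([556,-187.5,160],99.3);print(ctrl.sense()["wrist_torque"])
p=capture("scene");np.savez("scene7.npz",**p);save(p,"s7.png",(220,215,290,305),6.6)
```

```text
pos [ 556.  -187.   148.8] tool x [-0.001  0.    -1.   ] y [-0.987 -0.162  0.001] zang 99.33 F [-0.4 -0.1 -1.5] w 0.17525994417712737 t 8.0
shift cm [-1.12  0.01 -0.05]
turn units 0.006
[-0.00920745 -0.00378359 -0.00965268]
```

View pics/s7.png

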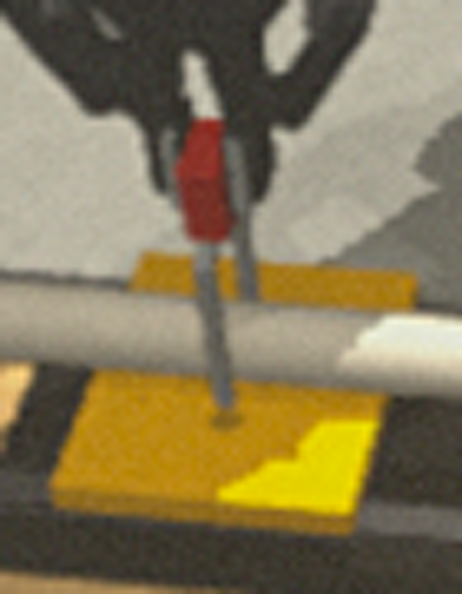

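Run:
```python
from h import *
p=dict(np.load("scene7.npz"))
S=lambda U,V,z:ray(p,(U+.5)/6.6-.5+220,(V+.5)/6.6-.5+215,z)[:2]
e=np.array([np.cos(np.radians(9.3)),np.sin(np.radians(9.3))]);g=np.array([-e[1],e[0]])
n=S(224.5,404,70);h=S(227,420,60);print(n,h,(h-n)@e,(h-n)@g)
P=ray(p,(224.5+.5)/6.6-.5+220,(404+.5)/6.6-.5+215,70)
print(((proj(p,P-[0,0,10])-[220,215])+.5)*6.6-.5)
```

```text
[ 581.70985526 -182.06942321] [ 580.35242844 -182.86971297] -1.4689143026856488 -0.5704051647562671
[227.558318   423.00670694]
```

>>> send_rows --rows "0 0 0.06 -0.03 0; 0 0.3 0.06 -0.03 0; 0 0.6 0.06 -0.03 0; 0 0.6 0.06 -0.03 0"

```text
time_s: 8.45
eef_pos: [555.4, -187.4, 142.7]
ee_rot: [0.458, -0.539, 0.458, 0.539]
force: [0.5, 0.5, -1.1]
grip_width: 0.177
```

>>> send_rows --rows "0 0.2 0 0 0; 0 0.4 0 0 0; 0 0.4 0 0 0; 0 0.4 0 0 0"

```text
time_s: 8.85
eef_pos: [555.6, -187.5, 139.3]
ee_rot: [0.458, -0.539, 0.458, 0.539]
force: [-0.7, -0.2, -1.2]
grip_width: 0.174
```

>>> send_rows --rows "0 0.1 0 0 0; 0 0.2 0 0 0; 0 0.2 0 0 0; 0 0.2 0 0 0"

```text
time_s: 9.25
eef_pos: [555.6, -187.5, 137.3]
ee_rot: [0.458, -0.539, 0.458, 0.539]
force: [0.0, -0.5, -0.9]
grip_width: 0.174
```

>>> send_rows --rows "0 0.1 0 0 0; 0 0.2 0 0 0; 0 0.2 0 0 0; 0 0.2 0 0 0"

```text
time_s: 9.65
eef_pos: [555.4, -187.6, 135.2]
ee_rot: [0.458, -0.539, 0.458, 0.539]
force: [-2.4, -2.5, -1.0]
grip_width: 0.183
```

>>> send_rows --rows "0 0.1 0 0 0; 0 0.2 0 0 0; 0 0.2 0 0 0; 0 0.2 0 0 0"

```text
time_s: 10.05
eef_pos: [555.5, -187.5, 133.5]
ee_rot: [0.458, -0.539, 0.458, 0.539]
force: [-5.0, -0.4, 4.7]
grip_width: 0.182
```

>>> send_rows --rows "0 0.1 0 0 0; 0 0.2 0 0 0; 0 0.2 0 0 0; 0 0.2 0 0 0"

```text
time_s: 10.45
eef_pos: [555.5, -187.7, 131.7]
ee_rot: [-0.457, 0.539, -0.458, -0.539]
force: [-6.5, -1.3, 6.0]
grip_width: 0.178
```

Run:
```python
from h import *
go([556,-187.5,160],99.3);print(ctrl.sense()["wrist_torque"])
p=capture("scene");np.savez("scene8.npz",**p);save(p,"s8.png",(220,215,290,305),6.6)
```

```text
pos [ 555.5 -187.7  131.7] tool x [-0.    -0.001 -1.   ] y [-0.987 -0.162  0.   ] zang 99.33 F [-6.5 -1.3  6. ] w 0.1780146191590636 t 10.45
shift cm [-2.83 -0.05  0.01]
turn units 0.006
[-0.21865182  1.40408582  0.05438164]
```

View pics/s8.png

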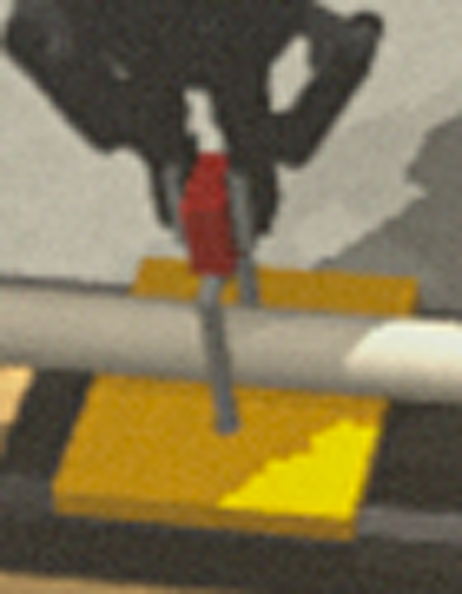

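The force is about −6.5 N in x, so the legs are bearing on the +x side. I'll shift about 1 mm along −x, backed off slightly.

>>> send_rows --rows "0 -0.1 0.05 0 0; 0 -0.1 0.1 0 0; 0 -0.1 0.1 0 0; 0 -0.1 0.1 0 0"

```text
time_s: 10.9
eef_pos: [554.8, -187.7, 132.4]
ee_rot: [-0.458, 0.539, -0.458, -0.539]
force: [-2.6, -1.1, 4.4]
grip_width: 0.174
```

Run:
```python
from h import *
go([556,-187.5,160],99.3);print(ctrl.sense()["wrist_torque"])
```

```text
pos [ 554.8 -187.7  132.4] tool x [ 0.001 -0.    -1.   ] y [-0.987 -0.162 -0.001] zang 99.33 F [-2.6 -1.1  4.4] w 0.1740313767679881 t 10.9
shift cm [-2.76 -0.12  0.  ]
turn units 0.006
[-0.25091578  0.61714632 -0.07483899]
```

>>> send_rows --rows "0 0 0.05 0 0; 0 0 0.05 0 0; 0 0 0.05 0 0"

```text
time_s: 11.2
eef_pos: [554.0, -187.5, 131.9]
ee_rot: [0.458, -0.539, 0.458, 0.539]
force: [-2.7, -0.6, 0.4]
grip_width: 0.178
```

>>> send_rows --rows "0 0.1 0 0 0; 0 0.2 0 0 0; 0 0.2 0 0 0; 0 0.2 0 0 0"

```text
time_s: 11.6
eef_pos: [554.1, -187.6, 130.4]
ee_rot: [0.458, -0.539, 0.458, 0.539]
force: [-4.1, 0.5, 3.5]
grip_width: 0.177
```

Run:
```python
from h import *
go([556,-187.5,160],99.3);print(ctrl.sense()["wrist_torque"])
p=capture("scene");np.savez("scene9.npz",**p);save(p,"s9.png",(225,235,275,295),10)
q=dict(np.load("scene8.npz"));save(q,"s8z.png",(225,235,275,295),10)
q=dict(np.load("scene7.npz"));save(q,"s7z.png",(225,235,275,295),10)
```

```text
pos [ 554.1 -187.6  130.4] tool x [-0.  0. -1.] y [-0.987 -0.162  0.   ] zang 99.34 F [-4.1  0.5  3.5] w 0.17746600700917559 t 11.6
shift cm [-2.96 -0.19 -0.02]
turn units 0.007
[0.2483395  0.86052703 0.0343069 ]
```

View pics/s9.png

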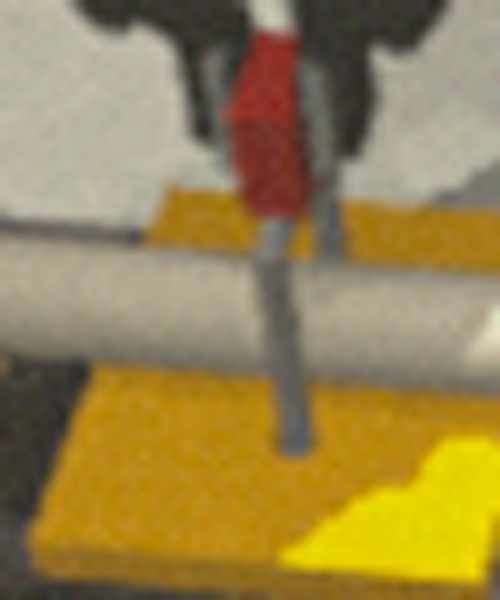

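View pics/s7z.png

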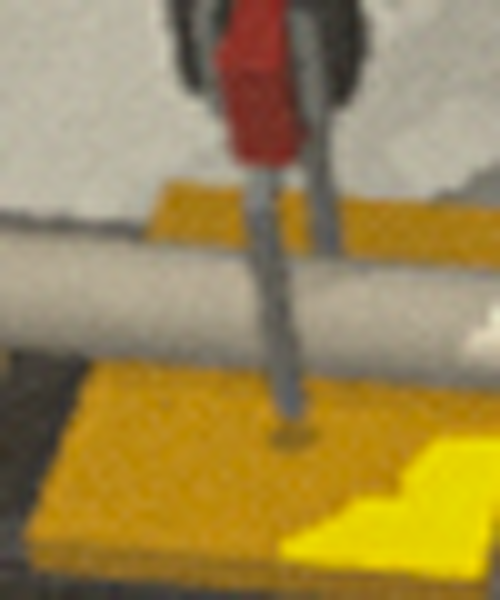

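The leg is disappearing into the hole: its visible end is at (295,452), about where the hole's front rim was. I'll keep going down, easing toward −x as I go.

>>> send_rows --rows "0 0.1 0.04 0 0; 0 0.2 0.04 0 0; 0 0.2 0.04 0 0; 0 0.2 0.04 0 0"

```text
time_s: 12.05
eef_pos: [554.0, -187.9, 128.7]
ee_rot: [-0.458, 0.539, -0.458, -0.539]
force: [-3.8, 1.1, 6.0]
grip_width: 0.175
```

>>> send_rows --rows "0 0.1 0 0 0; 0 0.2 0 0 0; 0 0.2 0 0 0; 0 0.2 0 0 0"

```text
time_s: 12.45
eef_pos: [554.1, -188.0, 126.9]
ee_rot: [-0.458, 0.54, -0.458, -0.539]
force: [-4.2, 0.6, 5.9]
grip_width: 0.18
```

Run:
```python
from h import *
go([556,-187.5,160],99.3);print(ctrl.sense()["wrist_torque"])
```

```text
pos [ 554.1 -188.   126.9] tool x [ 0.001 -0.001 -1.   ] y [-0.987 -0.162 -0.001] zang 99.33 F [-4.2  0.6  5.9] w 0.17967788414949654 t 12.45
shift cm [-3.31 -0.2   0.01]
turn units 0.006
[ 0.18306881  0.73043544 -0.02829877]
```

>>> send_rows --rows "0 0.1 0 0 0; 0 0.2 0 0 0; 0 0.3 0 0 0; 0 0.4 0 0 0; 0 0.4 0 0 0"

```text
time_s: 12.95
eef_pos: [554.2, -188.1, 122.8]
ee_rot: [-0.458, 0.54, -0.458, -0.538]
force: [-3.4, 1.0, 6.8]
grip_width: 0.172
```

>>> send_rows --rows "0 0.1 0 0 0; 0 0.2 0 0 0; 0 0.3 0 0 0; 0 0.4 0 0 0; 0 0.4 0 0 0"

```text
time_s: 13.45
eef_pos: [554.2, -188.2, 118.8]
ee_rot: [-0.458, 0.54, -0.458, -0.538]
force: [-2.4, 0.2, 5.0]
grip_width: 0.177
```

Run:
```python
from h import *
go([556,-187.5,160],99.3);print(ctrl.sense()["wrist_torque"])
p=capture("scene");save(p,"s10.png",(220,225,280,295),8)
```

```text
pos [ 554.2 -188.2  118.8] tool x [ 0.002 -0.001 -1.   ] y [-0.987 -0.162 -0.001] zang 99.33 F [-2.4  0.2  5. ] w 0.17721797106886614 t 13.45
shift cm [-4.12 -0.2   0.03]
turn units 0.006
[-0.04707256  0.59618718  0.01781926]
```

View pics/s10.png

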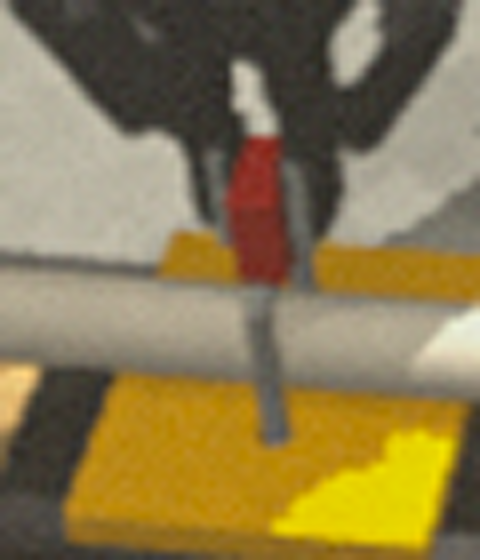

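>>> send_rows --rows "0 0.1 0 0 0; 0 0.2 0 0 0; 0 0.3 0 0 0; 0 0.4 0 0 0; 0 0.4 0 0 0"

```text
time_s: 14.0
eef_pos: [554.1, -188.3, 114.8]
ee_rot: [-0.458, 0.54, -0.458, -0.538]
force: [-2.8, -1.6, 5.6]
grip_width: 0.178
```

>>> send_rows --rows "0 0.1 0 0 0; 0 0.2 0 0 0; 0 0.3 0 0 0; 0 0.4 0 0 0; 0 0.4 0 0 0"

```text
time_s: 14.5
eef_pos: [554.1, -188.3, 110.7]
ee_rot: [-0.458, 0.54, -0.458, -0.538]
force: [-2.3, -1.0, 5.1]
grip_width: 0.174
```

>>> send_rows --rows "0 0.1 0 0 0; 0 0.2 0 0 0; 0 0.2 0 0 0"

```text
time_s: 14.8
eef_pos: [554.1, -188.3, 108.7]
ee_rot: [-0.458, 0.54, -0.458, -0.538]
force: [-3.5, -0.4, 4.8]
grip_width: 0.176
```

>>> send_rows --rows "0 0.1 0 0 0; 0 0.2 0 0 0; 0 0.2 0 0 0"

```text
time_s: 15.1
eef_pos: [554.1, -188.3, 106.7]
ee_rot: [-0.458, 0.54, -0.458, -0.538]
force: [-4.1, 0.4, 4.8]
grip_width: 0.173
```

>>> send_rows --rows "0 0.1 0 0 0; 0 0.1 0 0 0"

```text
time_s: 15.3
eef_pos: [554.1, -188.3, 105.7]
ee_rot: [-0.458, 0.54, -0.458, -0.538]
force: [-3.1, -0.7, 5.1]
grip_width: 0.178
```

>>> send_rows --rows "0 0.1 0 0 0; 0 0.1 0 0 0"

```text
time_s: 15.5
eef_pos: [554.1, -188.2, 104.7]
ee_rot: [-0.458, 0.54, -0.458, -0.538]
force: [-3.0, -0.5, 5.4]
grip_width: 0.175
```

>>> send_rows --rows "0 0.1 0 0 0; 0 0.1 0 0 0"

```text
time_s: 15.7
eef_pos: [554.2, -188.2, 103.9]
ee_rot: [-0.458, 0.54, -0.458, -0.538]
force: [-3.6, -0.2, 7.6]
grip_width: 0.175
```

>>> send_rows --rows "0 0.1 0 0 0; 0 0.1 0 0 0"

```text
time_s: 15.9
eef_pos: [554.2, -188.3, 103.1]
ee_rot: [-0.458, 0.54, -0.458, -0.538]
force: [-6.0, 0.3, 10.0]
grip_width: 0.176
```

>>> send_rows --rows "0 0.1 0 0 0; 0 0.1 0 0 0"

```text
time_s: 16.1
eef_pos: [554.2, -188.2, 102.4]
ee_rot: [-0.458, 0.54, -0.458, -0.538]
force: [-6.4, 0.8, 11.6]
grip_width: 0.176
```

>>> send_rows --rows "0 0.1 0 0 0; 0 0.1 0 0 0"

```text
time_s: 16.3
eef_pos: [554.2, -188.3, 101.7]
ee_rot: [-0.458, 0.54, -0.458, -0.538]
force: [-4.6, 0.7, 14.4]
grip_width: 0.177
```

Run:
```python
from h import *
go([556,-187.5,160],99.3);print(ctrl.sense()["wrist_torque"])
p=capture("scene");save(p,"s11.png",(220,225,280,295),8)
```

```text
pos [ 554.2 -188.3  101.7] tool x [ 0.002 -0.001 -1.   ] y [-0.987 -0.162 -0.002] zang 99.33 F [-4.6  0.7 14.4] w 0.17736964235818187 t 16.3
shift cm [-5.83 -0.2   0.04]
turn units 0.007
[0.20199974 1.24856903 0.00672561]
```

View pics/s11.png

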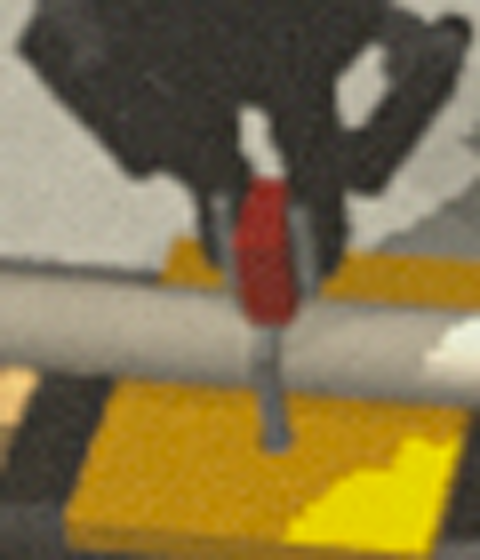

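>>> send_rows --rows "0 0.1 0 0 0; 0 0.1 0 0 0; 0 0.1 0 0 0"

```text
time_s: 16.65
eef_pos: [554.3, -188.3, 101.0]
ee_rot: [-0.458, 0.54, -0.458, -0.538]
force: [-6.4, 1.2, 15.6]
grip_width: 0.179
```

>>> send_rows --rows "0 -0.1 0 0 0; 0 -0.2 0 0 0; 0 -0.3 0 0 0; 0 -0.3 0 0 0"

```text
time_s: 17.05
eef_pos: [554.2, -188.2, 103.4]
ee_rot: [-0.458, 0.54, -0.458, -0.538]
force: [-4.5, 1.3, 9.6]
grip_width: 0.178
```

>>> send_rows --rows "0.3 0 0 0 0; 0.4 0 0 0 0; 0.5 0 0 0 0; 0.5 0 0 0 0; 0.5 0 0 0 0"

```text
time_s: 17.55
eef_pos: [553.8, -187.8, 102.2]
ee_rot: [-0.458, 0.539, -0.458, -0.539]
force: [-0.2, -0.6, 1.2]
grip_width: 0.499
```

Run:
```python
from h import *
go([556,-187.5,160],99.3)
p=capture("scene");save(p,"s12.png",(210,215,290,305),6.5)
```

```text
pos [ 553.8 -187.8  102.2] tool x [ 0.  0. -1.] y [-0.987 -0.162 -0.   ] zang 99.33 F [-0.2 -0.6  1.2] w 0.49870836121976164 t 17.55
shift cm [-5.78 -0.22 -0.  ]
turn units 0.007
```

View pics/s12.png

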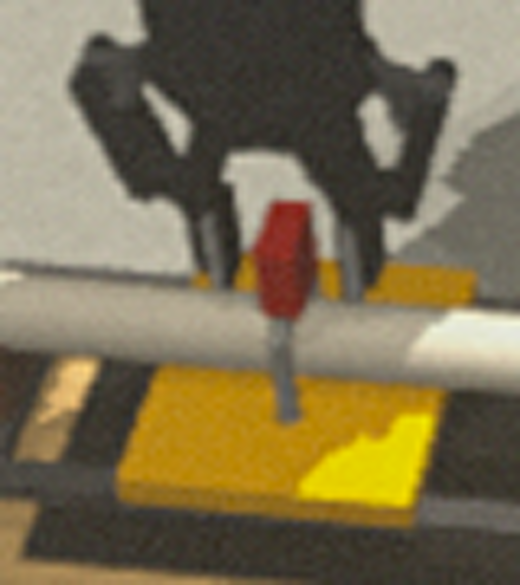

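The grip is free of both pads, so I'll raise the tool straight up.

>>> send_rows --rows "0.5 -1 0 0 0; 0.5 -3 0 0 0; 0.5 -6 0 0 0; 0.5 -10 0 0 0; 0.5 -14 0 0 0; 0.5 -14 3 4 0; 0.5 -14 7 8 0; 0.5 -14 11 12 0; 0.5 -14 15 16 0; 0.5 -14 18 20 0; 0.5 -14 18 20 0; 0.5 -14 18 20 0"

```text
time_s: 18.8
eef_pos: [342.6, -18.5, 243.3]
ee_rot: [-0.458, 0.54, -0.457, -0.539]
force: [0.1, -1.1, -0.3]
grip_width: 0.503
```

Run:
```python
from h import *
go([556,-187.5,160],99.3)
p=capture("scene");save(p,"s13.png",(200,215,330,325),5.4);np.savez("scene13.npz",**p)
q=capture("top");save(q,"t13.png",(290,160,420,260),6);np.savez("top13.npz",**q)
for n,x in(("s",p),("t",q)):
    for t in("ubolt_grip","ubolt_seat","post_top","ubolt"):
        r=nets.spot_point(x,t);print(n,t,[(np.round(a["location"],1),round(a["confidence"],2)) for a in r[:1]])
# expected grip box if seated
th=np.radians(9.3);e=np.array([np.cos(th),np.sin(th)]);g=np.array([-e[1],e[0]])
for z in(102,136):
  for a,b in((15,8),(15,-8),(-15,-8),(-15,8)):
    P=np.r_[np.array([558.7,-186.8])+a*e+b*g,z];print(z,a,b,(((proj(p,P)-[200,215])+.5)*5.4).round(),end=" ")
```

```text
pos [342.6 -18.5 243.3] tool x [ 0.002 -0.001 -1.   ] y [-0.987 -0.164 -0.002] zang 99.42 F [ 0.1 -1.1 -0.3] w 0.5029437137904013 t 18.8
shift cm [  8.39 -18.27 -20.16]
turn units 0.025
s ubolt_grip [(array([ 556.9, -187.8,  117.1]), 0.67)]
s ubolt_seat [(array([ 554.8, -183.9,   90.2]), 0.59)]
s post_top [(array([ 554.8, -186.1,   91.6]), 0.59)]
s ubolt [(array([ 559. , -194.9,   25.3]), 0.75)]
t ubolt_grip [(array([ 553.2, -189.3,  123.3]), 0.44)]
t ubolt_seat [(array([ 556.4, -185.2,   91.8]), 0.4)]
t post_top [(array([ 559.7, -188.5,   94.8]), 0.89)]
t ubolt []
102 15 8 [304. 268.] 102 15 -8 [269. 265.] 102 -15 -8 [285. 218.] 102 -15 8 [320. 221.] 136 15 8 [296. 211.] 136 15 -8 [259. 208.] 136 -15 -8 [276. 162.] 136 -15 8 [312. 165.]
```

View pics/s13.png

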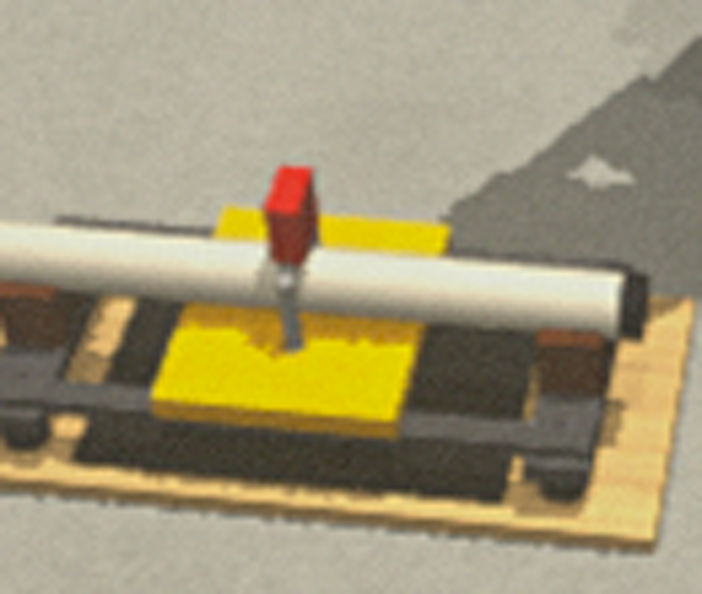

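View pics/t13.png

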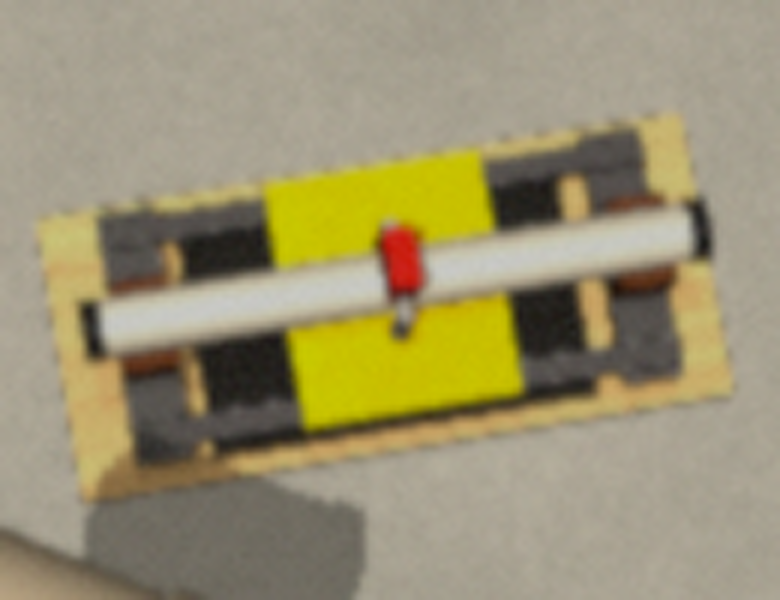

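Run:
```python
from h import *
print(workorder.finish_job())
```

```text
the job is handed in; nothing more can be done
None
```

I lifted the red U-bolt out of its block, fitted it over the post with both legs through the yellow plate, pressed it home, released it and handed the job in. The hand-in gave no verdict.

**Fit:** I found the holes in the camera images. At first contact there was a sideways force of 5 to 6 N, which I eased by shifting about 1.5 mm. The legs then slid through at about 6–8 N.

**Seating:** From a TCP height of about 104.7 mm, where I expected the crossbar to meet the post, the force rose by about 2.8 N per mm. That matches the sprung frame, so I take the crossbar to be on the post. The highest push was about 17 N after allowing for the sensor's offset, well under the 30 N limit.

**Last pictures:** With the arm clear, both views show the bolt upright and square across the post. In the scene view the grip's top and bottom edges lie within about 2 mm of where a seated bolt should put them.

**Disagreements:**
- The two cameras differed by about 5 mm in x on where the jig and holes were. I used the scene camera for the final alignment and then went by feel.
- The networks' estimates of the crossbar seat height (90–92 mm) came out a little below the expected 94 mm. That is within their stated error of about 4 mm.
- I did not re-measure the blue U-bolt or the other things on the counter at the end. I felt no unexpected contact on the way.

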